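# Check a jar cap on the thread gauge and sort it

## Robot

A 6-joint arm with a two-finger parallel gripper is mounted at the origin on the work surface. World frame = base frame: x ahead of the robot, y to its left, z up, the work surface at z = 0. Lengths are in m, angles in rad, forces in N, time in s.
With the tool pointing down it reaches from about 0.35 to 0.775 m from the base axis. Payload 7.3 kg.
Tool frame: the origin (TCP) lies at the very end of the fingers, on their centre line; the grasp point (between the pads) lies 19 mm behind it; z points along the fingers, y is the direction in which the jaws open and shut (so a half turn about z gives the same grasp; the last joint's range is limited). The gripper opens to 92 mm and grips with 3 to 60 N. Pads are 19 mm wide; open, the fingers measure 130 mm over their backs; the gripper's body (75 mm by 190 mm) begins 47 mm behind the grasp point.
Start: joints at [1.161, 0.342, 1.524, -0, 1.275, -0.146], TCP at [0.137, 0.507, 0.227] pointing down, gripper open.
Joint ranges: [-2.53, 2.53], [-0.77, 2.02], [0.04, 2.7], [-1, 4.14], [0.28, 2.66], [-3.11, 3.11]. Speed limits (rad/s): [2.57, 2.57, 3.14, 3.14, 3.14, 3.14].

## Interface

Orientations are given as [roll, pitch, yaw] about the fixed x, y, z axes, in that order (R = Rz(yaw) Ry(pitch) Rx(roll)).
In Python, from cell import robot gives the robot as it stands.
- The arm moves only by the shell command python3 -m pendant 'ROWS' [OPENING] [FORCE]. ROWS is JSON, a list of rows, each a list of 2 entries, a list of its own where there are three numbers: the shift along the tool's x, y, z in mm, then the turn about the tool's z in degrees. In form: [[[x, y, z], turn], ...]. A call has 1 to 10 rows; each row is the pose to reach, as a shift and turn from the pose measured when the call began, along the tool's axes at that moment; what a row does not reach only later rows make up. A row lasts 1/12 s, in which the tool goes at most 41.7 mm and 7.16 degrees, less where a joint would pass 70% of its speed; a pose out of reach is approached as far as the arm can. A call with a gripper value outside its range is refused whole. OPENING is the opening, from 0 (shut) to 1 (fully open), set as the call begins (- or left out, the last holds). The fingers move at their own pace and stop on an object; FORCE is the grip in N (left out, the last holds). Time passes only in rows, so rows that repeat a pose let the fingers close. It gives the time, the measured TCP pose, the force and the opening at its end, in the units of the state.
- robot.observe(): the state, without advancing time (a new reading comes with each control period).
- robot.read_camera(name): name is "scene" or "top" or "wrist"; returns the picture (400x640x3 uint8, red, green, blue); there is no depth.
- robot.calibration(name): a dict with "vfov" (degrees; the focal length in pixels is half the picture's height over the tangent of half this angle, whatever the lens; pixels are square), "cx", "cy" (the principal point, pixels), "k1" (the pictures are not rectified: a ray, as slopes to the right and down, at radius r is drawn at 1 + k1 r^2 times it, then the intrinsics apply), "rvec" (rotation vector, rad) and "tvec" (3), from world to camera coordinates, as OpenCV has them. Camera axes: x right, y down, z forward; pixel columns grow to the right and rows downward; lengths in m; the calibration is good to about 2 mm. A picture is of the moment at which its call begins: read the wrist's pose just before it. calibration takes no time and is no camera call; for the wrist camera it gives the pose at the moment of the call.
- robot.hand_in(): hands the job in, once; it reports no verdict.
Trained networks look in the newest picture that a camera, given by its name, has taken for a name from the list of things; names that differ only in an ending like _2 or _b are one class to them, and where a whole thing is asked for, a point or a joint stands for the part that bears it (a point fixed in the world has none). Each returns a list of dicts, best first, with "p" (0 to 1); they miss things now and then, are a little off and sometimes report something else, mostly with a low value. They report only what shows in the picture. A call takes as long as a camera call. They do not tell look-alikes from the thing itself.
- robot.find_in(camera, query): "xy" ([column, row] as shares, 0 to 1, of the picture: columns of its width, rows of its height, amid what is visible of it).
The state is a dict: "time": time; "qpos": joint angles; "qvel": joint speeds; "joint_efforts": joint torques, N m; "tool_pos": TCP position; "tool_rot": TCP orientation; "contact_force": force on the tool from outside, world axes, zero at the start; "torque": the same for the moment, N m; "opening": finger opening in m.
Only numpy, scipy, OpenCV 4.12 (cv2) and the standard library are available. Lean on these libraries where they do the work, as an engineer would, in place of code of your own. Each camera call takes 0.05 s, during which the arm holds its last target.

## Task

Take the wing cap from the round stand, set it on the thread gauge and screw it clockwise, gently, until it bears snugly, as far as it will go without forcing it. Then unscrew it and set it down upright, the way up it was, near the middle of the round dish if it turned fully home or of the square tray if it stopped short. Touch the gauge with nothing but the cap. Leave the cap on the square holder and the bottle, jar and carton alone.

Things in the scene. Friction and masses are not known exactly. Their poses are not given: they have to be found in the camera images.
- cap_1: white plastic wing cap, 80 g: ribbed, 57 mm in diameter, 26 mm high, open below (bore 46 mm, 22 deep); on top a grip bar 46 mm long (cap's x axis), 14 mm thick (y), from 26 to 60 mm above the rim. Origin: centre of the lower rim, z up. Two round lugs 5 mm thick point inward on its +x and -x sides (under the bar's ends), 4 mm above the rim, reaching in to 17.5 mm from the axis
- cap_2: the other wing cap, outwardly the same, same sizes and frame. Either of the two starts on the round stand: that one is to be checked; the other stands on the square holder. One of the two, whichever, is sound; the other has moulding waste hidden in its bore, so it stops 3.2 mm too high on the gauge
- gauge: fixed steel thread gauge: round base 86 mm wide, 12 mm high; threaded post on it, 42 mm over the thread, core 31 mm, top 36 mm above the table. Origin: centre of the underside, z up. Right-hand two-start thread, 26 mm per turn (clockwise from above lowers a cap 4.1 mm per rad). A cap with its lugs still on top of the ridges has its rim 21 to 33 mm up, depending on its yaw
- thread_start (a point): point 34.7 mm up on the gauge's +x side, 19 mm from its axis, where one ridge (6.8 mm thick) begins; the other on the -x side (a bright mark on the base beside each). Both run down clockwise; groove 6.2 mm high. With its lugs 0.25 to 0.6 rad anticlockwise of these starts (cap's x axis to gauge's x axis, or a half turn on) a cap sinks to rim 21 to 23 mm up; clockwise then leads them under the ridges
- post_top (a point): centre of the post's flat top, 36 mm up, which meets the cap's ceiling. Sound cap: meets it with the rim 14 mm up (fully home), 1.5 rad clockwise of the thread starts, snug at 1.8 rad. Faulty cap: rim 17.2 mm up, 0.7 rad, snug at 1.0 rad. Then the turning moment and force rise steeply, several N per 0.1 rad. A cap left on the thread stays put and may be regrasped
- pin (a joint): brass flush pin, 10 mm thick, in the middle of the post's top, 8 mm proud of it at 0; the cap's ceiling pushes it down (1 N) and it stays where pushed. The joint grows downward in m: about 0.008 (flush) after a cap that went fully home, about 0.005 after one that stopped short (the waste is a ring round the pin)
- seat: the post's top as a disc 31 mm wide, 1.5 mm thick; origin: centre of its underside. Bearing on it with more than 25 N, by screwing or pushing, spoils the gauge; a cap is as far as it will go when its ceiling bears on it with at least 4 N
- stand: round aluminium stand, fixed, 90 mm in diameter, 10 mm high, on which the cap to check starts. Origin: centre of its underside
- holder: square grey plate, fixed, 85 mm by 85 mm, 10 mm high, on which the other cap stands. Origin: centre of its underside
- dish: round aluminium dish for sound caps, fixed, 134 mm across the rim, 20 mm high, floor 5 mm above the table, wall 4 mm, flat inside to 55 mm from the axis. Origin: centre of its underside
- tray: square aluminium tray for caps that stop short, fixed, 130 by 130 mm outside, 22 mm high, walls and floor 5 mm. Origin: centre of its underside
- bottle: white plastic bottle with a blue cap, 60 mm in diameter, 150 mm high; bystander. Origin: centre of its underside
- jar: small closed amber jar, 48 mm in diameter, 55 mm high; bystander. Origin: centre of its underside
- carton: cardboard box, 60 by 100 by 40 mm; bystander. Origin: centre of its underside
Mind the look-alikes: they are no part of the job. What is shaped like the tray but brown or green is not meant.

How it is judged:
On the way:
1. the cap from the stand is screwed on the gauge as far as it goes: its ceiling or the waste in it bears on the post's top with at least 4 N (((horizontal distance between cap_1 and gauge below 0.004 m and z of cap_1 in the frame of gauge below 0.019 m and angle between cap_1's own z axis and vertical below 0.08 rad and contact force between cap_1 and seat above 4 N and horizontal distance between cap_1 and holder above 0.05 m) or (horizontal distance between cap_2 and gauge below 0.004 m and z of cap_2 in the frame of gauge below 0.019 m and angle between cap_2's own z axis and vertical below 0.08 rad and contact force between cap_2 and seat above 4 N and horizontal distance between cap_2 and holder above 0.05 m))), for 0.1 s.
At the end, for the whole second after the job is handed in: The cap from the stand rests in the round dish if it went fully home (pin pushed past 6.4 mm), else in the square tray: on the floor, upright within 0.15 rad, within 38 mm of the middle, at rest; the other cap stands upright within 30 mm of the middle of the holder (((value of joint pin above 0.0064 m and ((horizontal distance between cap_1 and dish below 0.038 m and z of cap_1 in the frame of dish between 0.002 and 0.009 m and angle between each of cap_1, cap_2's own z axis and vertical below 0.15 rad and linear speed of cap_1 below 0.02 m/s and horizontal distance between cap_2 and holder below 0.03 m) or (horizontal distance between cap_2 and dish below 0.038 m and z of cap_2 in the frame of dish between 0.002 and 0.009 m and angle between each of cap_2, cap_1's own z axis and vertical below 0.15 rad and linear speed of cap_2 below 0.02 m/s and horizontal distance between cap_1 and holder below 0.03 m))) or (value of joint pin below 0.0064 m and ((horizontal distance between cap_1 and tray below 0.038 m and z of cap_1 in the frame of tray between 0.002 and 0.009 m and angle between each of cap_1, cap_2's own z axis and vertical below 0.15 rad and linear speed of cap_1 below 0.02 m/s and horizontal distance between cap_2 and holder below 0.03 m) or (horizontal distance between cap_2 and tray below 0.038 m and z of cap_2 in the frame of tray between 0.002 and 0.009 m and angle between each of cap_2, cap_1's own z axis and vertical below 0.15 rad and linear speed of cap_2 below 0.02 m/s and horizontal distance between cap_1 and holder below 0.03 m))))); the robot touches nothing.
It fails at once if the gripper touches the gauge or its pin (contact force between any of the fingers, the arm and gauge above 0.5 N).
It fails at once if the gauge is forced: a cap bears on the post's top with more than 25 N (contact force between any of cap_1, cap_2 and seat above 25 N).
It fails at once if both caps are moved: the one on the square holder is to be left alone (distance of each of cap_1, cap_2 from where it was at the start of the episode above 0.02 m).
It fails at once if the bottle, jar or carton is pushed more than 20 mm or tipped (distance of any of bottle, jar, carton from where it was at the start of the episode above 0.02 m or angle between any of bottle, jar, carton's own z axis and vertical above 0.3 rad).
It also fails if it takes over 61 s, if anything falls off the work surface, if the arm or the gripper's body presses on something with over 40 N, if the wrist force passes 120 N, or if a joint passes its speed limit or range.

## Working session

There is one attempt and no reset: what is moved stays moved. The work goes in short steps, Python scripts to look and compute and a shell command to move; the robot and the scene stay as the last step left them, time stands still between calls to the robot, and variables do not carry over. Pictures are saved under pics/ and viewed, and the job is handed in when it is done.

```bash
ls; mkdir -p pics
cat > h.py <<'E'
import numpy as np, cv2
from cell import robot
def save(name,fn,crop=None,scale=1):
    im=robot.read_camera(name)
    cv2.imwrite('pics/raw_'+fn,im[:,:,::-1])
    if crop: im=im[crop[1]:crop[3],crop[0]:crop[2]]
    im=cv2.resize(im,None,fx=scale,fy=scale,interpolation=cv2.INTER_CUBIC)
    cv2.imwrite('pics/'+fn,im[:,:,::-1]); return im
def K(c):
    f=200/np.tan(np.radians(c['vfov'])/2); return f
def ray(c,u,v):
    f=K(c); xd=np.array([(u-c['cx'])/f,(v-c['cy'])/f]); x=xd.copy()
    for _ in range(50): x=xd/(1+c['k1']*(x@x))
    R=cv2.Rodrigues(np.array(c['rvec'],float))[0]; t=np.array(c['tvec'],float)
    return -R.T@t, R.T@np.array([x[0],x[1],1])
def at(c,u,v,z):
    o,d=ray(c,u,v); return o+d*(z-o[2])/d[2]
def proj(c,P):
    R=cv2.Rodrigues(np.array(c['rvec'],float))[0]; p=R@np.array(P,float)+np.array(c['tvec'],float)
    x=p[:2]/p[2]; x=x*(1+c['k1']*(x@x)); return x*K(c)+[c['cx'],c['cy']]
E
python3 - <<'E'
from h import *
print(robot.observe())
for n in('scene','top'):
    save(n,n+'1.png'); c=robot.calibration(n); print(n,c)
    for q in ('cap_1','gauge','stand','holder','dish','tray','bottle','jar','carton'):
        for r in robot.find_in(n,q)[:4]:
            u,v=r['xy'][0]*640,r['xy'][1]*400
            print(q,round(r['p'],2),round(u),round(v),at(c,u,v,0.01).round(3)[:2])
E
```

```text
pics
{'time': 0.0, 'qpos': array([ 1.16104112e+00,  3.42732715e-01,  1.52502224e+00,  7.90488960e-06,
        1.27538105e+00, -1.45996061e-01]), 'qvel': array([ 2.55239692e-04,  2.81684523e-04, -4.02460421e-04,  2.36304143e-05,
        7.79409843e-05,  1.91809426e-03]), 'joint_efforts': array([-1.82618282e-03, -4.31232584e+01, -2.44215095e+01,  7.15735881e-02,
        5.61300537e-02, -1.09139201e-04]), 'tool_pos': array([0.13668501, 0.50647614, 0.22603795]), 'tool_rot': array([-3.14006683e+00, -2.32000876e-04,  2.87783102e+00]), 'contact_force': array([ 1.06714737,  0.07344201, -0.90016256]), 'torque': array([ 0.01332297, -0.03216529, -0.00443222]), 'opening': 0.09188942072478055}
scene {'vfov': 57.78166239731363, 'cx': 315.8597057905896, 'cy': 198.0838867166747, 'k1': -0.035994709089697756, 'rvec': array([ 1.73993392,  2.00316755, -0.65118985]), 'tvec': array([ 0.05528543, -0.36131956,  1.22327174])}
cap_1 0.69 420 192 [0.4  0.28]
cap_1 0.64 417 251 [0.577 0.268]
gauge 0.64 332 212 [0.496 0.054]
stand 0.65 407 261 [0.608 0.244]
holder 0.56 413 202 [0.434 0.261]
dish 0.57 194 222 [ 0
[... 376 characters left out ...]
2.07776037, -2.14770488,  0.22729472]), 'tvec': array([0.00205413, 0.50447393, 1.38308674])}
cap_1 0.76 235 243 [0.398 0.264]
cap_1 0.57 421 235 [ 0.404 -0.328]
cap_1 0.55 237 184 [0.592 0.26 ]
gauge 0.89 301 217 [0.475 0.053]
stand 0.79 239 188 [0.578 0.253]
stand 0.24 402 183 [ 0.574 -0.28 ]
holder 0.85 229 249 [0.379 0.284]
dish 0.77 406 181 [ 0.581 -0.293]
tray 0.88 421 236 [ 0.399 -0.326]
tray 0.71 356 253 [ 0.353 -0.117]
tray 0.56 413 299 [ 0.203 -0.288]
tray 0.56 407 120 [ 0.795 -0.313]
bottle 0.85 288 151 [0.697 0.092]
bottle 0.56 301 215 [0.481 0.053]
bottle 0.48 235 244 [0.393 0.265]
jar 0.63 325 156 [ 0.675 -0.032]
jar 0.56 304 215 [0.48  0.044]
carton 0.96 355 142 [ 0.722 -0.132]
```

Run:
```python
import cv2
a=cv2.imread('pics/raw_top1.png'); cv2.imwrite('pics/t1b.png',cv2.resize(a[90:330,190:450],None,fx=2.4,fy=2.4,interpolation=cv2.INTER_CUBIC))
```

```text
(no output)
```

View pics/scene1.png

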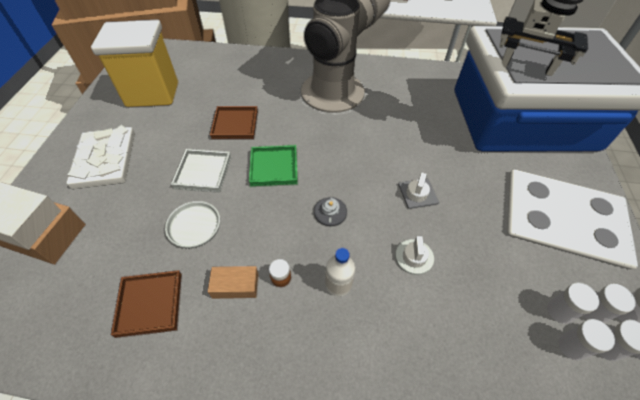

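View pics/t1b.png

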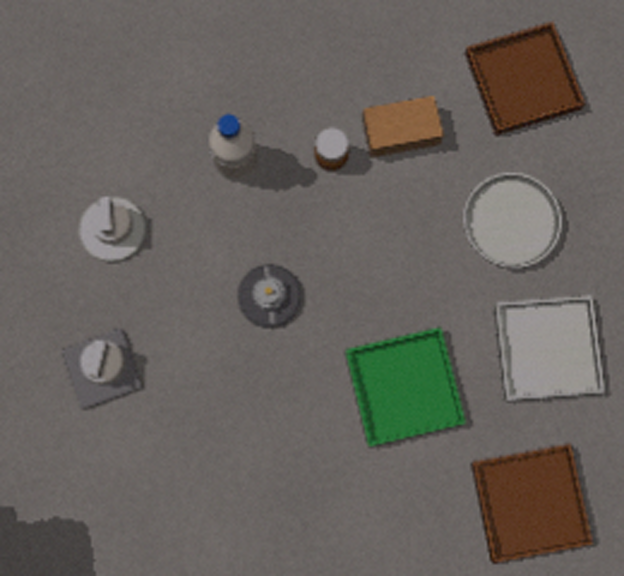

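The stand's cap shows at top px (237,184). The other is on the square grey holder at (235,243). The gauge is at (302,213), the round dish at (403,181), and the white-aluminium square tray at (420,236). The green and brown trays are decoys. Next I'll bring the wrist camera over the stand cap.

```bash
cat >> h.py <<'E'
def to(P,yaw,pr=True):
    s=robot.observe(); y=s['tool_rot'][2]; R=cv2.Rodrigues(np.array([0,0,y]))[0]@np.diag([1,-1,-1])
    from scipy.spatial.transform import Rotation as Ro
    R=Ro.from_euler('xyz',s['tool_rot']).as_matrix()
    d=R.T@(np.array(P)-s['tool_pos'])*1000
    t=np.degrees(-(yaw-y)); t=(t+180)%360-180
    print('shift',d.round(1),'turn',t.round(1),'or',(t+180 if t<0 else t-180).__round__(1),'q6',s['qpos'][5].round(3),'pos',s['tool_pos'].round(4),'yaw',y.round(3)); return d,t
E
python3 - <<'E'
from h import *
c=robot.calibration('top')
for n,u,v,z in (('stand',190+112/2.4,90+229/2.4,.01),('gaugebase',190+270/2.4,90+296/2.4,.012),('dish',190+513/2.4,90+221/2.4,.02),('tray',190+551/2.4,90+349/2.4,.022),('m1',190+267/2.4,90+270/2.4,.012),('m2',190+272/2.4,90+318/2.4,.012)):
    print(n,at(c,u,v,z).round(4))
w=robot.calibration('wrist'); print(w)
o,d=ray(w,320,200); print(o,d)
to([.585,.25,.23],robot.observe()['tool_rot'][2])
E
```

```text
stand [0.5854 0.2602 0.01  ]
gaugebase [0.4855 0.048  0.012 ]
dish [ 0.5761 -0.2826  0.02  ]
tray [ 0.4002 -0.3202  0.022 ]
m1 [0.5211 0.0512 0.012 ]
m2 [0.4556 0.0461 0.012 ]
{'vfov': 70.34531770779054, 'cx': 318.8108288164054, 'cy': 197.98547254043254, 'k1': 0.016089366783819812, 'rvec': array([-2.30077541, -1.7620011 , -0.25934034]), 'tvec': array([-0.52533672, -0.03487725,  0.39189813])}
[0.06009656 0.52799704 0.38521002] [ 0.28600032 -0.07306537 -0.95547539]
shift [-499.6 -131.1   -3.3] turn 0.0 or -180.0 q6 -0.146 pos [0.1369 0.5069 0.2267] yaw 2.878
```

```bash
python3 -m pendant '[[[-500,-131,-3],0],[[-500,-131,-3],0],[[-500,-131,-3],0],[[-500,-131,-3],0],[[-500,-131,-3],0],[[-500,-131,-3],0],[[-500,-131,-3],0],[[-500,-131,-3],0],[[-500,-131,-3],0],[[-500,-131,-3],0]]' 1 25; python3 -m pendant '[[[-108,-28,0],0],[[-108,-28,0],0],[[-108,-28,0],0],[[-108,-28,0],0],[[-108,-28,0],0],[[-108,-28,0],0]]'
python3 - <<'E'
from h import *
save('wrist','w1.png'); c=robot.calibration('wrist')
print(robot.observe()['tool_pos'],robot.observe()['tool_rot'],robot.observe()['qpos'])
for q in ('cap_1','stand'):
    for r in robot.find_in('wrist',q): u,v=r['xy'][0]*640,r['xy'][1]*400; print(q,r['p'],u,v,at(c,u,v,.01),at(c,u,v,.04))
E
```

```text
time: 1.83
tool_pos: [0.5001, 0.2984, 0.2293]
tool_rot: [3.141, 0.0, 2.878]
contact_force: [0.7, 1.1, -0.2]
opening: 0.092
time: 2.33
tool_pos: [0.5965, 0.2434, 0.2289]
tool_rot: [3.141, -0.001, 2.877]
contact_force: [0.0, 0.3, 0.5]
opening: 0.0917
[0.59615469 0.24387164 0.22923697] [ 3.14129647e+00 -6.00584931e-04  2.87839662e+00] [ 2.69132322e-01  5.65702012e-01  1.15568589e+00  5.66404625e-04
  1.42057193e+00 -1.03855275e+00]
cap_1 0.59 331.52 170.32 [0.59585066 0.26210959 0.01      ] [0.5897824  0.26233215 0.04      ]
cap_1 0.58 299.008 11.52 [0.40614845 0.27177188 0.01      ] [0.41514576 0.2712271  0.04      ]
stand 0.81 324.992 146.92000000000002 [0.56331155 0.26154144 0.01      ] [0.55982745 0.26180913 0.04      ]
```

View pics/w1.png

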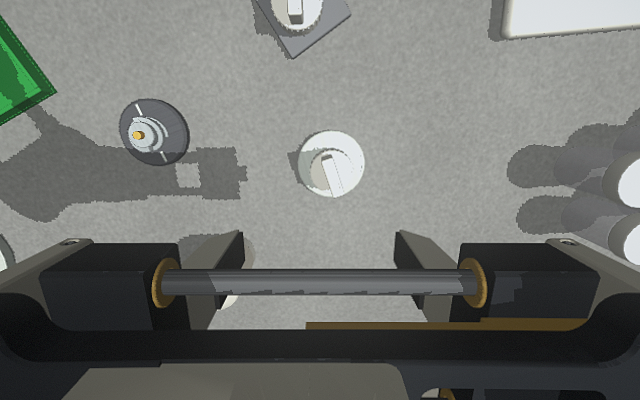

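The wrist picture shows the stand cap at about (332,170) with its bar running from (323,157) to (340,195). The gauge is at (155,130), with marks near (139,110) and (163,155). I'll enlarge both.

Run:
```python
import cv2,numpy as np
a=cv2.imread('pics/raw_w1.png'); f=lambda b:cv2.resize(b,None,fx=4,fy=4,interpolation=cv2.INTER_CUBIC)
cv2.imwrite('pics/w1c.png',np.hstack([f(a[90:210,290:380]),f(a[85:205,110:205])]))
```

```text
(no output)
```

View pics/w1c.png

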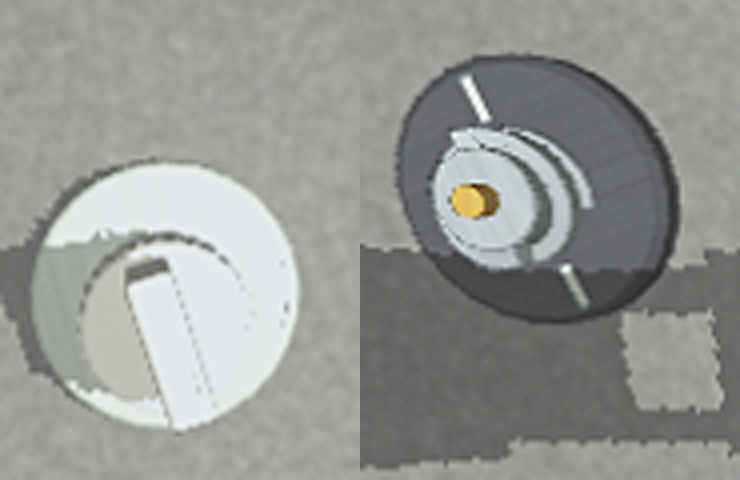

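Run:
```python
from h import *
c=robot.calibration('wrist')
g=lambda u,v:(290+u/4,90+v/4)
cs=[at(c,*g(*p),.07) for p in ((128,295),(168,277),(215,408),(175,430))]
print(np.round(cs,4)); m=np.mean(cs,0); print('barc',m)
e=(cs[3]-cs[0]+cs[2]-cs[1]); print('heading',np.arctan2(e[1],e[0]), np.linalg.norm(e)/2,np.linalg.norm(cs[1]-cs[0]))
# stand circle ellipse
ps=[(165,160),(298,295),(165,432),(32,295)]
print('stand',np.mean([at(c,*g(*p),.01) for p in ps],0))
G=lambda u,v:(110+(u-360)/4,85+v/4)
mk=[at(c,*G(*p),.012) for p in ((466,80),(487,120),(566,268),(583,305))]
print(np.round(mk,4)); e=mk[0]-mk[3]; print('gauge heading',np.arctan2(e[1],e[0]),'c',(mk[0]+mk[3])/2,(mk[1]+mk[2])/2)
print('posttop by pin top z44',at(c,*G(468,200),.044),'post top c',at(c,*G(485,207),.036))
```

```text
[[0.5737 0.2544 0.07  ]
 [0.5717 0.2666 0.07  ]
 [0.6123 0.2703 0.07  ]
 [0.6158 0.2575 0.07  ]]
barc [0.59337096 0.26218983 0.07      ]
heading 0.08308696571558591 0.04144596673640722 0.012326172097377406
stand [0.58818887 0.26408925 0.01      ]
[[0.4523 0.0473 0.012 ]
 [0.4649 0.0483 0.012 ]
 [0.5142 0.0528 0.012 ]
 [0.5269 0.0531 0.012 ]]
gauge heading -3.063211638516982 c [0.4896093  0.05020315 0.012     ] [0.48957358 0.05055703 0.012     ]
posttop by pin top z44 [0.48888693 0.05153929 0.044     ] post top c [0.49137405 0.05056782 0.036     ]
```

Run:
```python
from h import *
to([.5925,.262,.11],.083+np.pi)
```

```text
shift [  8.1  16.1 119.7] turn -19.8 or 160.2 q6 -1.039 pos [0.5961 0.2443 0.2297] yaw 2.879
```

```bash
python3 -m pendant '[[[8,16,110],-19.8],[[8,16,110],-19.8],[[8,16,110],-19.8],[[8,16,110],-19.8],[[8,16,110],-19.8],[[8,16,110],-19.8]]'
python3 - <<'E'
from h import *
to([.5925,.262,.04],.083+np.pi)
save('wrist','w2.png');c=robot.calibration('wrist')
for P in ([.5925,.262,.07],[.5925-.023,.262-.0019,.07],[.5925+.023,.262+.0019,.07]): print(proj(c,P))
E
```

```text
time: 2.98
tool_pos: [0.5935, 0.2625, 0.1222]
tool_rot: [3.14, 0.004, -3.06]
contact_force: [0.6, -0.2, 0.7]
opening: 0.0916
shift [ 1.4 -0.6 82.2] turn -0.1 or 179.9 q6 -1.354 pos [0.5935 0.2625 0.1222] yaw -3.06
[317.27686621 215.03918352]
[317.1979867  186.82876824]
[317.35071251 241.61387161]
```

View pics/w2.png

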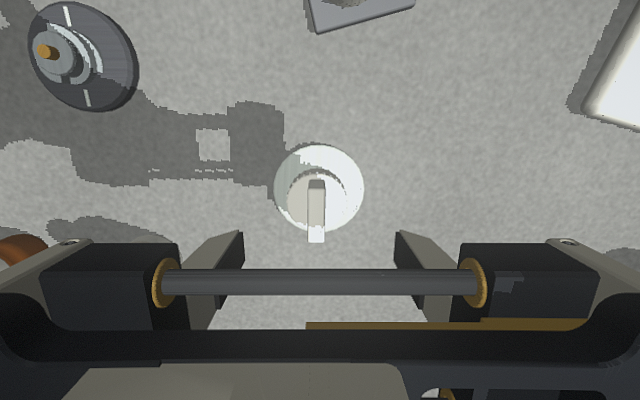

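The bar's top face runs from (317,188) to (317,242), within 1 px of the projection, and it is aligned with the pads. I'll descend and grip.

```bash
python3 -m pendant '[[[1,0,40],0],[[1,0,60],0],[[1,0,75],0],[[1,-0.5,82],0],[[1,-0.5,82],0],[[1,-0.5,82],0],[[1,-0.5,82],0]]' 0.5; python3 -m pendant '[[[0,0,0],0],[[0,0,0],0],[[0,0,0],0],[[0,0,0],0],[[0,0,0],0],[[0,0,0],0]]' 0 25;python3 -m pendant '[[[0,0,0],0],[[0,0,0],0]]'
python3 - <<'E'
from h import *
s=robot.observe();print(s['opening'],s['tool_pos'],s['tool_rot'])
E
```

```text
time: 3.62
tool_pos: [0.5947, 0.2623, 0.0429]
tool_rot: [3.139, 0.009, -3.061]
contact_force: [0.2, 0.1, 0.4]
opening: 0.0498
time: 4.12
tool_pos: [0.5948, 0.2622, 0.0431]
tool_rot: [3.14, 0.009, -3.061]
contact_force: [0.4, -0.4, 1.1]
opening: 0.0144
time: 4.28
tool_pos: [0.5948, 0.2622, 0.0431]
tool_rot: [3.14, 0.009, -3.061]
contact_force: [-0.5, -0.1, 1.2]
opening: 0.0141
0.014082572453756192 [0.59476798 0.26217591 0.04305743] [ 3.13957441  0.00882558 -3.06085463]
```

```bash
python3 -m pendant '[[[0,0,-10],0],[[0,0,-40],0],[[0,0,-80],0],[[0,0,-107],0],[[0,0,-107],0],[[0,0,-107],0]]'
python3 - <<'E'
from h import *
to([.535,.074,.15],.478+np.pi)
save('wrist','w3.png')
E
```

```text
time: 4.78
tool_pos: [0.5948, 0.2623, 0.1528]
tool_rot: [3.138, 0.013, -3.061]
contact_force: [0.4, -0.4, -1.4]
opening: 0.0134
shift [  74.8 -182.8    1.2] turn -22.8 or 157.2 q6 -1.354 pos [0.5948 0.2623 0.1528] yaw -3.061
```

View pics/w3.png

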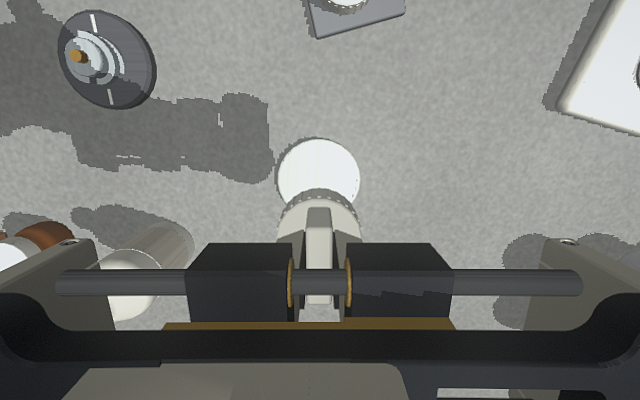

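The cap is held, hanging below the fingers at about (318,225), and the stand is empty at (318,170). Next I'll move to near the gauge for a second look.

```bash
python3 -m pendant '[[[75,-183,1],-22.8],[[75,-183,1],-22.8],[[75,-183,1],-22.8],[[75,-183,1],-22.8],[[75,-183,1],-22.8],[[75,-183,1],-22.8],[[75,-183,1],-22.8],[[75,-183,1],-22.8]]'
python3 - <<'E'
from h import *
to([.4895,.0505,.15],.478+np.pi)
save('wrist','w4.png'); c=robot.calibration('wrist')
s=robot.observe();print(s['tool_rot'],s['qpos'])
for n,P in (('tcp',s['tool_pos']),('posttop',[.4895,.0505,.036])): print(n,proj(c,P))
E
```

```text
time: 5.5
tool_pos: [0.5333, 0.0736, 0.1476]
tool_rot: [-3.141, 0.008, -2.664]
contact_force: [0.1, -0.1, -1.0]
opening: 0.014
shift [49.5 -0.3 -2.8] turn -0.0 or 180.0 q6 -2.058 pos [0.5333 0.0736 0.1476] yaw -2.664
[-3.14090342  0.0085069  -2.66248348] [-0.00630017  0.43795559  1.60965274  0.00379665  1.08614148 -2.05795845]
tcp [316.6767871  246.70196825]
posttop [316.80689446 143.71151727]
```

View pics/w4.png

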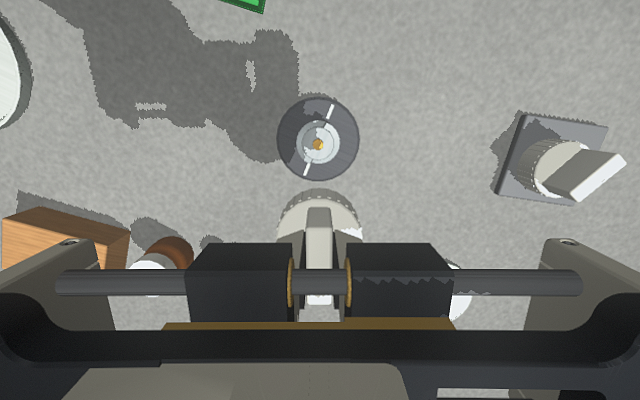

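Run:
```python
import cv2,numpy as np
a=cv2.imread('pics/raw_w4.png'); f=lambda b,s:cv2.resize(b,None,fx=s,fy=s,interpolation=cv2.INTER_CUBIC)
cv2.imwrite('pics/w4c.png',f(a[90:190,268:368],6))
cv2.imwrite('pics/w4d.png',f(a[180:320,250:390],4))
```

```text
(no output)
```

View pics/w4c.png

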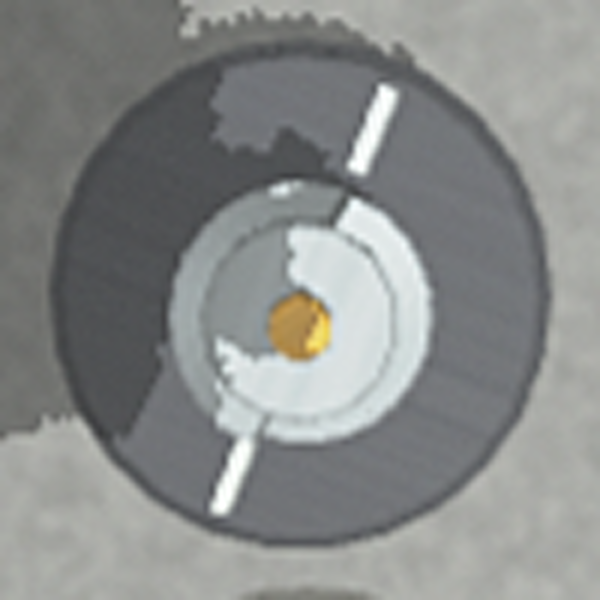

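View pics/w4d.png

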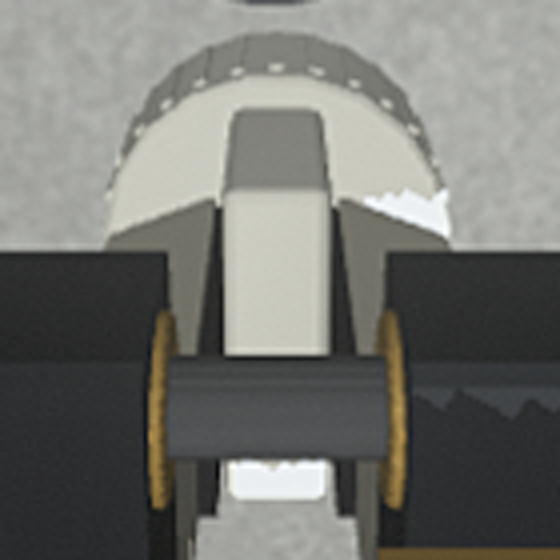

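Run:
```python
from h import *
from scipy.spatial.transform import Rotation as Ro
c=robot.calibration('wrist'); s=robot.observe(); R=Ro.from_euler('xyz',s['tool_rot']).as_matrix()
zt=s['tool_pos'][2]+.027
F=at(c,319.1,227,zt);B=at(c,319.4,304.5,zt); m=(F+B)/2
print('len',np.linalg.norm(F-B),'capc-tcp world',m-s['tool_pos'],'in tool',R.T@(m-s['tool_pos']),'heading',np.arctan2(*(B-F)[[1,0]]))
o,d=ray(c,320,200);print('cam',o)
g=lambda u,v:(268+u/6,90+v/6)
print('post',at(c,*g(300,321.5),.036),'pin',at(c,*g(299,326),.044),'base',at(c,*g(300,296),.012))
mk=[at(c,*g(*p),.012) for p in ((388,87),(355,172),(247,437),(220,513))]
e=mk[3]-mk[0]; print(np.arctan2(e[1],e[0]),(mk[0]+mk[3])/2,(mk[1]+mk[2])/2)
```

```text
len 0.045617672274807376 capc-tcp world [-0.00230196  0.00056217  0.027     ] in tool [ 0.00155387  0.00154143 -0.02701526] heading 0.4830213999434187
cam [0.4616439  0.03832669 0.30551807]
post [0.48887851 0.05143855 0.036     ] pin [0.48873881 0.05122502 0.044     ] base [0.48751617 0.05064258 0.012     ]
0.09761689494737301 [0.4892315 0.0516984 0.012    ] [0.48925645 0.05149654 0.012     ]
```

```bash
python3 -m pendant '[[[0,0,25],0],[[0,0,50],0],[[0,0,60],0],[[0,0,60],0],[[0,0,60],0],[[0,0,60],0]]'
python3 - <<'E'
from h import *
im=save('wrist','w5.png',(230,60,400,320),3); c=robot.calibration('wrist')
s=robot.observe();print(s['tool_pos'],s['tool_rot'])
E
cd pics; python3 -c "
import cv2;a=cv2.imread('raw_w5.png');cv2.imwrite('w5c.png',cv2.resize(a[50:200,240:400],None,fx=4,fy=4,interpolation=cv2.INTER_CUBIC))"
```

```text
time: 6.05
tool_pos: [0.5349, 0.0748, 0.0887]
tool_rot: [-3.14, 0.01, -2.662]
contact_force: [-0.3, -1.4, -1.1]
opening: 0.0138
[0.53498756 0.07466837 0.08895018] [-3.13987937  0.01053222 -2.66195575]
```

View pics/w5c.png

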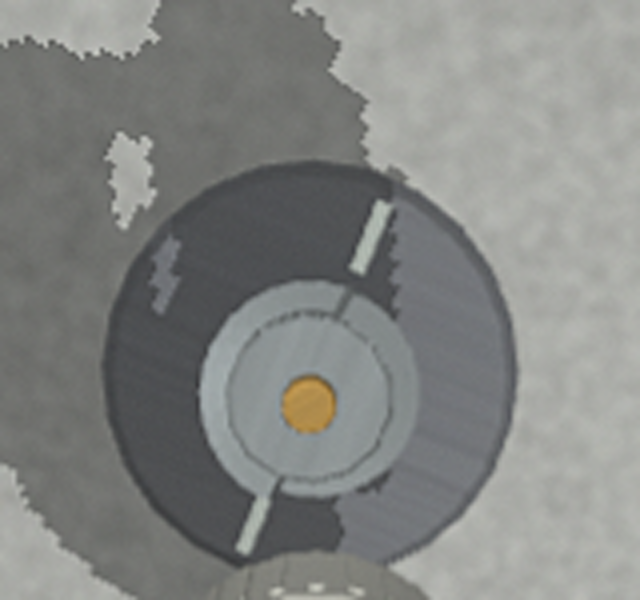

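Run:
```python
from h import *
from scipy.spatial.transform import Rotation as Ro
c=robot.calibration('wrist'); s=robot.observe(); R=Ro.from_euler('xyz',s['tool_rot']).as_matrix()
g=lambda u,v:(240+u/4,50+v/4)
for n,P in (('post',at(c,*g(310,397),.036)),('pin',at(c,*g(309,405),.044))): print(n,P,R.T@(P-s['tool_pos']))
a=at(c,*g(384,202),.012);b=at(c,*g(243,553),.012); print('mk',(a+b)/2,R.T@((a+b)/2-s['tool_pos']),np.arctan2(*(b-a)[[1,0]]))
```

```text
post [0.48835035 0.05066012 0.036     ] [0.05300832 0.00031161 0.05239434]
pin [0.48871399 0.05070313 0.044     ] [0.05258163 0.00016827 0.04439863]
mk [0.48921851 0.05099655 0.012     ] [0.0523357 0.0002506 0.0764029] 0.09323507571810696
```

View pics/w5.png

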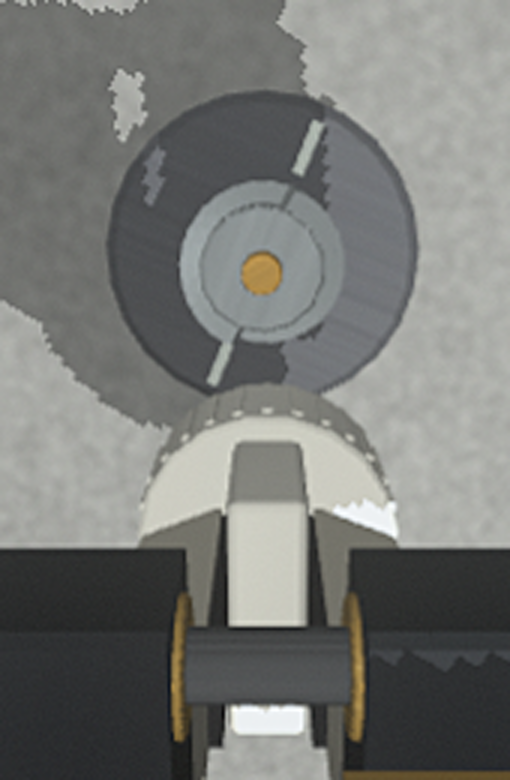

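```bash
python3 -m pendant '[[[25,-0.6,0],0],[[45,-1,0],0],[[51,-1.2,0],0],[[51,-1.2,0],0],[[51,-1.2,0],0],[[51,-1.2,0],0]]'
python3 - <<'E'
from h import *
s=robot.observe();print(s['tool_pos'],s['tool_rot'],s['contact_force'])
c=robot.calibration('scene');t=robot.calibration('top')
cv2.imwrite('pics/s6.png',cv2.resize(robot.read_camera('scene')[170:240,290:380,::-1],None,fx=7,fy=7,interpolation=cv2.INTER_CUBIC))
E
```

```text
time: 6.6
tool_pos: [0.4918, 0.0502, 0.0891]
tool_rot: [-3.139, 0.013, -2.662]
contact_force: [-0.1, -0.9, -1.4]
opening: 0.0136
[0.49178666 0.05024135 0.08913637] [-3.13872529  0.01273678 -2.6619974 ] [-0.11846813 -0.86093904 -1.37371844]
```

View pics/s6.png

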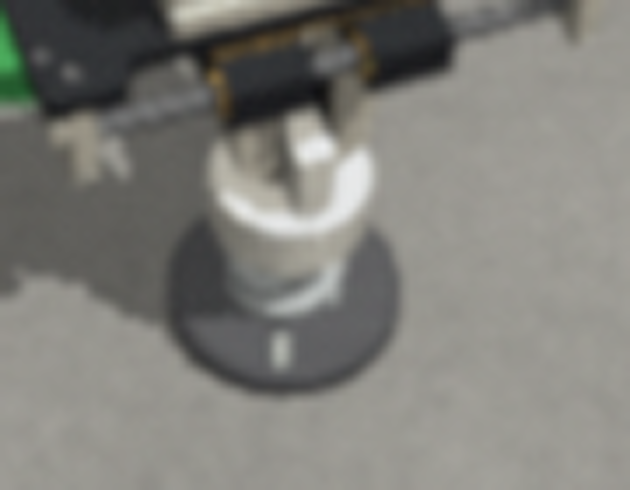

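```bash
python3 -m pendant '[[[2,0,4],0],[[2,0,10],0],[[2,0,15],0],[[2,0,18],0],[[2,0,18],0]]'; python3 -m pendant '[[[0,0,2],0],[[0,0,4],0],[[0,0,6],0],[[0,0,8],0],[[0,0,8],0]]'
```

```text
time: 7.07
tool_pos: [0.4894, 0.0495, 0.0698]
tool_rot: [-3.14, 0.01, -2.662]
contact_force: [-0.3, -0.2, -0.5]
opening: 0.0136
time: 7.48
tool_pos: [0.4894, 0.0496, 0.0614]
tool_rot: [-3.14, 0.01, -2.662]
contact_force: [-0.1, 0.0, -0.6]
opening: 0.0138
```

```bash
python3 -m pendant '[[[0,0,1],0],[[0,0,2],0],[[0,0,3],0],[[0,0,4],0],[[0,0,4],0]]';  python3 -m pendant '[[[0,0,0.7],0],[[0,0,1.4],0],[[0,0,2],0],[[0,0,2],0]]'
```

```text
time: 7.9
tool_pos: [0.4893, 0.0496, 0.0572]
tool_rot: [-3.14, 0.01, -2.662]
contact_force: [-0.7, 0.5, -1.5]
opening: 0.0138
time: 8.23
tool_pos: [0.4892, 0.0496, 0.0551]
tool_rot: [-3.141, 0.01, -2.662]
contact_force: [0.3, -0.9, -0.1]
opening: 0.0135
```

```bash
python3 -m pendant '[[[0,0,0.4],0],[[0,0,0.8],0],[[0,0,0.8],0]]';  python3 -m pendant '[[[0,0,0.2],3],[[0,0,0.4],6],[[0,0,0.65],9],[[0,0,0.85],12],[[0,0,0.85],12]]'
```

```text
time: 8.48
tool_pos: [0.4893, 0.0496, 0.0546]
tool_rot: [-3.14, 0.01, -2.662]
contact_force: [-0.8, 0.2, 3.5]
opening: 0.0139
time: 8.9
tool_pos: [0.4895, 0.0496, 0.0538]
tool_rot: [3.141, 0.01, -2.873]
contact_force: [0.2, -0.1, 1.0]
opening: 0.0137
```

```bash
python3 -m pendant '[[[0,0,0.3],4],[[0,0,0.6],8],[[0,0,0.9],12],[[0,0,1.2],16],[[0,0,1.2],16]]';  python3 -c "
from h import *;s=robot.observe();print(s['tool_pos'],s['tool_rot'],s['contact_force'],s['torque'])"
```

```text
time: 9.32
tool_pos: [0.4897, 0.0496, 0.0527]
tool_rot: [3.138, 0.01, 3.13]
contact_force: [-0.2, -0.1, 0.0]
opening: 0.0139
[0.48970604 0.04958059 0.05268583] [3.13798292 0.01017977 3.12995223] [-0.22934634 -0.08654629  0.00058711] [-0.00492812 -0.03733919 -0.01136279]
```

```bash
python3 -m pendant '[[[0,0,0.3],4],[[0,0,0.6],8],[[0,0,0.9],12],[[0,0,1.2],16],[[0,0,1.2],16]]';  python3 -m pendant '[[[0,0,0.2],3],[[0,0,0.45],6],[[0,0,0.65],9],[[0,0,0.65],9]]';python3 -c "
from h import *;s=robot.observe();print(s['tool_pos'],s['tool_rot'],s['contact_force'],s['torque'])"
```

```text
time: 9.73
tool_pos: [0.4898, 0.0495, 0.0515]
tool_rot: [3.135, 0.009, 2.851]
contact_force: [-0.5, -0.1, 0.6]
opening: 0.0141
time: 10.07
tool_pos: [0.49, 0.0495, 0.0509]
tool_rot: [3.134, 0.008, 2.697]
contact_force: [-0.2, -0.4, 0.7]
opening: 0.014
[0.49000443 0.04952095 0.05093253] [3.13388913 0.00836167 2.69667676] [-0.15414641 -0.37191389  0.72216363] [-0.06419824 -0.06537527  0.00562365]
```

```bash
for i in 1 2 3 4 5; do python3 -m pendant '[[[0,0,0.15],2],[[0,0,0.3],4],[[0,0,0.3],4]]' >/dev/null;python3 -c "
from h import *;s=robot.observe();print(s['tool_pos'].round(4),s['tool_rot'].round(3),s['contact_force'].round(2),s['torque'].round(3), 'th',3.234-s['tool_rot'][2])"; done
```

```text
[0.4901 0.0495 0.0507] [3.133 0.008 2.63 ] [ 0.19 -0.8   0.24] [-0.029 -0.069  0.037] th 0.6039653676346037
[0.4902 0.0495 0.0504] [3.133 0.008 2.563] [0.5  0.25 1.28] [0.002 0.009 0.041] th 0.6708979040042835
[0.4903 0.0495 0.0502] [3.132 0.007 2.496] [0.19 0.14 0.67] [-0.01  -0.083 -0.018] th 0.7382452981919174
[0.4903 0.0495 0.0499] [3.132 0.007 2.428] [1.76 0.22 1.81] [-0.093 -0.024 -0.003] th 0.8056650299704189
[0.4903 0.0495 0.0496] [3.131 0.006 2.361] [0.82 0.19 0.13] [-0.093 -0.057 -0.024] th 0.873250354980716
```

```bash
for i in 1 2 3 4 5; do python3 -m pendant '[[[0,0,0.15],2],[[0,0,0.3],4],[[0,0,0.3],4]]' >/dev/null;python3 -c "
from h import *;s=robot.observe();print(s['tool_pos'].round(4),s['tool_rot'].round(3),s['contact_force'].round(2),s['torque'].round(3), 'th',3.234-s['tool_rot'][2])"; done
```

```text
[0.4905 0.0495 0.0494] [3.131 0.005 2.293] [0.27 0.33 0.92] [-0.07  -0.033  0.052] th 0.940862976397157
[0.4905 0.0494 0.0491] [3.13  0.005 2.225] [0.2  0.07 1.17] [-0.13  -0.035  0.048] th 1.0086599024505567
[0.4905 0.0494 0.0488] [3.13  0.004 2.158] [0.05 0.07 0.6 ] [-0.117 -0.033  0.026] th 1.0763390409367672
[0.4905 0.0494 0.0485] [3.13e+00 3.00e-03 2.09e+00] [0.4  0.21 1.13] [-0.083 -0.047 -0.045] th 1.1441936152543386
[0.4907 0.0494 0.0483] [3.129e+00 3.000e-03 2.022e+00] [ 1.26 -0.74  2.7 ] [-0.147 -0.103 -0.02 ] th 1.21201914349475
```

```bash
for i in 1 2 3 4 5; do python3 -m pendant '[[[0,0,0.15],2],[[0,0,0.3],4],[[0,0,0.3],4]]' >/dev/null;python3 -c "
from h import *;s=robot.observe();print(s['tool_pos'].round(4),s['tool_rot'].round(3),s['contact_force'].round(2),s['torque'].round(3), 'th',3.234-s['tool_rot'][2])"; done
```

```text
[0.4907 0.0494 0.048 ] [3.129e+00 2.000e-03 1.954e+00] [ 0.58 -0.51  1.01] [-0.168 -0.029 -0.038] th 1.279744203840044
[0.4907 0.0493 0.0477] [3.129e+00 1.000e-03 1.886e+00] [ 0.16 -0.19  1.35] [-0.14  -0.027 -0.033] th 1.34757772098476
[0.4908 0.0493 0.0475] [3.129 0.    1.819] [-0.24 -0.54  2.17] [-0.155 -0.025  0.015] th 1.4153780310040465
[0.4909 0.0493 0.0473] [ 3.129e+00 -1.000e-03  1.751e+00] [ 0.21 -0.98  1.95] [-0.159 -0.022 -0.03 ] th 1.4833203924052194
[0.4911 0.0491 0.0472] [ 3.128e+00 -1.000e-03  1.683e+00] [ 0.33 -0.84  3.13] [-0.276 -0.063  0.003] th 1.551047440968383
```

```bash
for i in 1 2 3; do python3 -m pendant '[[[0,0,0.05],1.5],[[0,0,0.1],3],[[0,0,0.1],3]]' >/dev/null;python3 -c "
from h import *;s=robot.observe();print(s['tool_pos'].round(5),s['tool_rot'].round(3),s['contact_force'].round(2),s['torque'].round(3), 'th',3.234-s['tool_rot'][2],s['opening'])"; done
```

```text
[0.49124 0.04901 0.04719] [ 3.128e+00 -2.000e-03  1.631e+00] [ 0.37 -0.9   2.82] [-0.362 -0.046  0.017] th 1.6029269750161186 0.014120972633358308
[0.4913  0.04884 0.04717] [ 3.128e+00 -2.000e-03  1.580e+00] [ 1.28 -1.36  4.62] [-0.517  0.003  0.018] th 1.6544350204119982 0.013915569739408546
[0.4913  0.04872 0.04717] [ 3.128e+00 -3.000e-03  1.528e+00] [ 0.43 -1.78  4.43] [-0.513  0.084  0.067] th 1.7056699446006227 0.01411464428760695
```

```bash
for i in 1 2 3; do python3 -m pendant '[[[0,0,0],1.2],[[0,0,0],2.4],[[0,0,0],2.4]]' >/dev/null;python3 -c "
from h import *;s=robot.observe();print(s['tool_pos'].round(5),s['tool_rot'].round(3),s['contact_force'].round(2),s['torque'].round(3), 'th',3.234-s['tool_rot'][2],s['opening'])"; done
```

```text
[0.49107 0.04865 0.04715] [ 3.129e+00 -3.000e-03  1.486e+00] [-0.6  -1.56  4.28] [-0.528  0.306  0.105] th 1.748117204066303 0.013607707696438468
[0.49073 0.04868 0.0471 ] [ 3.130e+00 -3.000e-03  1.443e+00] [-1.04 -2.    5.65] [-0.549  0.453  0.145] th 1.791390183821282 0.013899115586519958
[0.49047 0.0487  0.04711] [ 3.13  -0.004  1.399] [-2.32 -1.48  5.95] [-0.579  0.568  0.061] th 1.8353254286879763 0.013341348616535178
```

```bash
for i in 1 2; do python3 -m pendant '[[[0,0,0],1.2],[[0,0,0],2.4],[[0,0,0],2.4]]' >/dev/null;python3 -c "
from h import *;s=robot.observe();print(s['tool_pos'].round(5),s['tool_rot'].round(3),s['contact_force'].round(2),s['torque'].round(3), 'th',3.234-s['tool_rot'][2],s['opening'])"; done
python3 - <<'E'
from h import *
save('wrist','w7.png',(230,130,400,320),4)
c=robot.calibration('wrist');
s=robot.observe();print(s['torque'],s['contact_force'])
E
```

```text
[0.49021 0.0487  0.04708] [ 3.131 -0.004  1.354] [-1.91 -1.69  5.73] [-0.674  0.529  0.136] th 1.879919910526419 0.013833737503086953
[0.49    0.0487  0.04706] [ 3.132 -0.004  1.309] [-1.34 -1.59  5.55] [-0.577  0.592  0.164] th 1.9247542971666871 0.013640670221907835
[-0.62084245  0.54601815  0.09422102] [-2.15432604 -0.9433121   6.14675092]
```

View pics/w7.png

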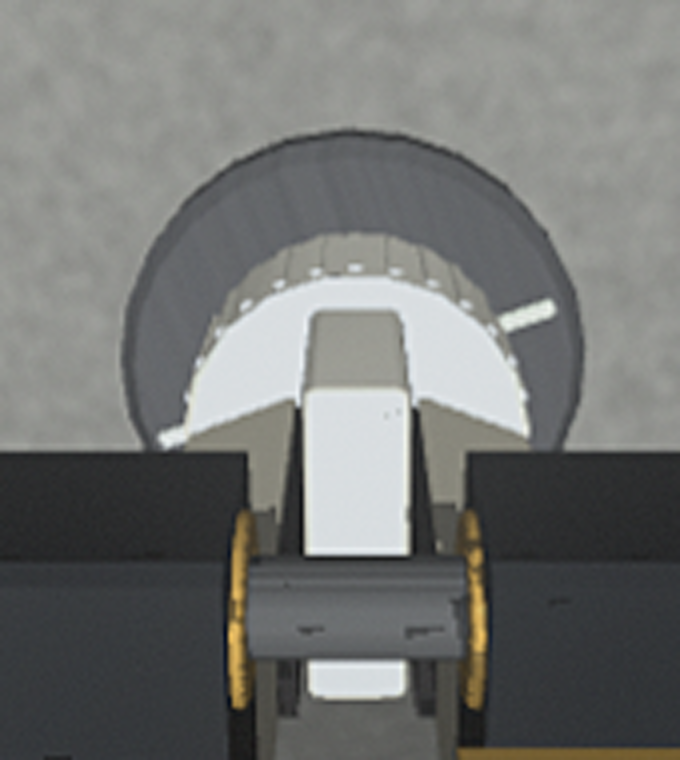

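Run:
```python
from h import *
c=robot.calibration('wrist');s=robot.observe()
g=lambda u,v:(230+u/4,130+v/4)
a=at(c,*g(553,307),.012);b=at(c,*g(163,440),.012);h=np.arctan2(*(b-a)[[1,0]]);print(h,(a+b)/2)
zt=s['tool_pos'][2]+.027
F=at(c,*g(356.5,390),zt);B=at(c,*g(357,693),zt);e=np.arctan2(*(F-B)[[1,0]]);print(e,s['tool_rot'][2],np.linalg.norm(F-B))
```

```text
-3.055364334754676 [0.48897481 0.04969991 0.012     ]
1.3118435718265857 1.309964916337631 0.04425287513577689
```

Home: the rim is at 14.0 mm, 1.92 rad clockwise, with about 6 N push and rising moment. It went far past the 17.2 mm / 1.0 rad stop of a faulty cap, so this cap is sound and goes to the dish. Unscrewing along the recorded helix.

```bash
P='python3 -c "from h import *;s=robot.observe();print(s[\"tool_pos\"].round(5),s[\"tool_rot\"].round(3),s[\"contact_force\"].round(2),s[\"torque\"].round(3),3.23-s[\"tool_rot\"][2],s[\"opening\"])"'
python3 -m pendant '[[[0,0,0],-4],[[0,0,0],-8],[[0,0,0],-12],[[0,0,0],-16],[[0,0,-0.1],-20],[[0,0,-0.2],-24],[[0,0,-0.2],-24]]' >/dev/null; eval $P
python3 -m pendant '[[[0,0,-0.35],-5],[[0,0,-0.7],-10],[[0,0,-1.05],-15],[[0,0,-1.4],-20],[[0,0,-1.4],-20]]' >/dev/null; eval $P
```

```text
[0.48969 0.04926 0.04715] [ 3.131e+00 -1.000e-03  1.729e+00] [-1.13  1.09  4.04] [0.1   0.377 0.027] 1.5010844448662963 0.013686618652593222
[0.48946 0.04937 0.0483 ] [3.132e+00 2.000e-03 2.077e+00] [-1.12  0.24  2.46] [ 0.032  0.174 -0.031] 1.1525981004556773 0.013794604814677376
```

```bash
P='python3 -c "from h import *;s=robot.observe();print(s[\"tool_pos\"].round(5),s[\"tool_rot\"].round(3),s[\"contact_force\"].round(2),s[\"torque\"].round(3),3.23-s[\"tool_rot\"][2],s[\"opening\"])"'
python3 -m pendant '[[[0,0,-0.45],-6],[[0,0,-0.9],-12],[[0,0,-1.35],-18],[[0,0,-1.8],-24],[[0,0,-1.8],-24]]' >/dev/null; eval $P
python3 -m pendant '[[[0,0,-0.4],-6],[[0,0,-0.8],-12],[[0,0,-1.25],-18],[[0,0,-1.7],-24],[[0,0,-1.7],-24]]' >/dev/null; eval $P
python3 -m pendant '[[[0,0,-0.4],-6],[[0,0,-0.8],-12],[[0,0,-1.2],-18],[[0,0,-1.7],-24],[[0,0,-1.7],-24]]' >/dev/null; eval $P
```

```text
[0.48956 0.04943 0.05   ] [3.133 0.006 2.495] [-0.71  0.48  1.34] [ 0.084  0.074 -0.023] 0.7351937921357261 0.013653361713297662
[0.48991 0.04948 0.05172] [3.136 0.01  2.911] [-0.05  0.17  1.82] [ 0.074 -0.051  0.055] 0.3193247704892239 0.013724685392833277
[0.49019 0.04956 0.05343] [ 3.14   0.012 -2.957] [-0.11  0.5   2.14] [ 0.061 -0.037  0.018] 6.187491329743409 0.013849906295985431
```

```bash
P='python3 -c "from h import *;s=robot.observe();print(s[\"tool_pos\"].round(5),s[\"tool_rot\"].round(3),s[\"contact_force\"].round(2),s[\"torque\"].round(3),3.23-s[\"tool_rot\"][2],s[\"opening\"])"'
python3 -m pendant '[[[0,0,-0.4],-6],[[0,0,-0.8],-12],[[0,0,-1.2],-18],[[0,0,-1.2],-18],[[0,0,-1.2],-18]]' >/dev/null; eval $P
python3 -m pendant '[[[0,0,-0.5],0],[[0,0,-1],0],[[0,0,-1.5],0],[[0,0,-2],0],[[0,0,-2],0]]' >/dev/null; eval $P
```

```text
[0.49045 0.04954 0.05469] [-3.139  0.012 -2.652] [-0.32 -1.    2.68] [-0.027 -0.017  0.057] 5.88194566245939 0.013896976500097276
[0.49035 0.04956 0.05663] [-3.139  0.012 -2.653] [-0.43  1.09 -1.18] [ 0.064  0.031 -0.01 ] 5.883074338432571 0.013975606416621917
```

```bash
python3 -m pendant '[[[0,0,-3],0],[[0,0,-6],0],[[0,0,-12],0],[[0,0,-25],0],[[0,0,-45],0],[[0,0,-75],0],[[0,0,-95],0],[[0,0,-95],0],[[0,0,-95],0]]'
python3 - <<'E'
from h import *
save('wrist','w8.png'); save('top','t8.png',(280,140,460,280),4)
c=robot.calibration('top')
for q in('dish','tray'):
  for r in robot.find_in('top',q)[:3]: u,v=r['xy'][0]*640,r['xy'][1]*400;print(q,r['p'],u,v,at(c,u,v,.01))
to([.576,-.2826,.15],robot.observe()['tool_rot'][2]); print(robot.observe()['qpos'])
E
```

```text
time: 19.7
tool_pos: [0.4898, 0.0492, 0.1528]
tool_rot: [-3.138, 0.015, -2.653]
contact_force: [-0.0, 0.3, -0.8]
opening: 0.0138
dish 0.98 405.696 182.0 [ 0.57878713 -0.29098361  0.01      ]
tray 0.92 411.584 299.12 [ 0.20379195 -0.28312888  0.01      ]
tray 0.89 355.20000000000005 253.79999999999998 [ 0.35043311 -0.11481663  0.01      ]
tray 0.77 421.696 237.08 [ 0.39628126 -0.3292468   0.01      ]
shift [ 7.830e+01 -3.342e+02 -1.000e-01] turn 0.0 or -180.0 q6 -2.12 pos [0.4884 0.0492 0.1504] yaw -2.653
[-0.05863888  0.35436178  1.7371224   0.00501476  1.04121701 -2.12037107]
```

View pics/w8.png

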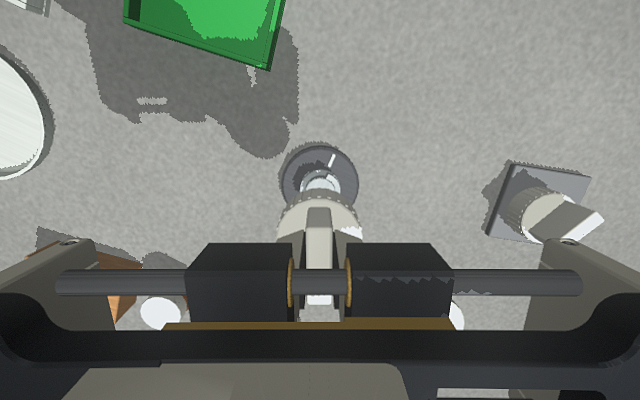

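View pics/t8.png

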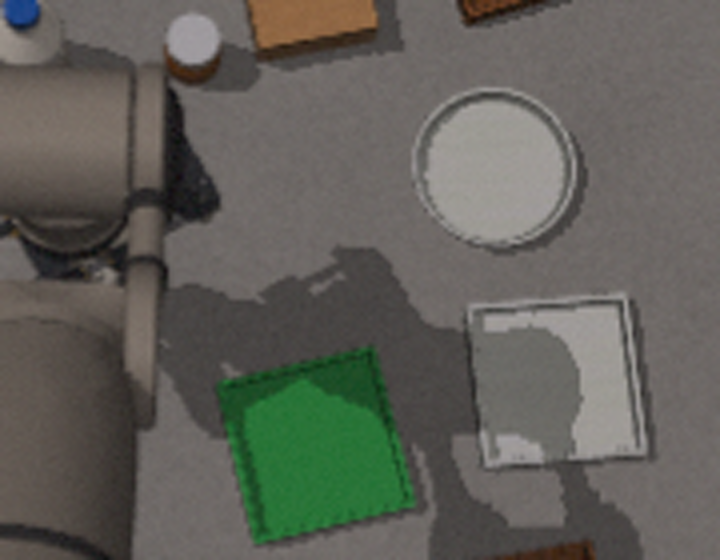

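```bash
python3 -m pendant '[[[10,-40,0],6],[[20,-80,0],12],[[29,-120,0],18],[[39,-160,0],24],[[39,-160,0],30],[[39,-160,0],30]]'
python3 - <<'E'
from h import *
save('wrist','w9.png')
c=robot.calibration('top'); D=at(c,403.9,182.25,.02); print(D)
to([D[0],D[1],.15],robot.observe()['tool_rot'][2])
c=robot.calibration('wrist'); print(proj(c,[.4893,.0503,.036]),proj(c,D))
E
```

```text
time: 20.4
tool_pos: [0.5286, -0.1124, 0.1486]
tool_rot: [3.137, 0.007, 3.099]
contact_force: [-0.0, 0.3, -1.4]
opening: 0.014
[ 0.57556051 -0.28309395  0.02      ]
shift [ -53.4 -170.5   -1.8] turn 0.0 or -180.0 q6 -1.892 pos [ 0.5283 -0.1108  0.1488] yaw 3.106
[486.20973325 149.79766663] [161.93694339 237.9703632 ]
```

View pics/w9.png

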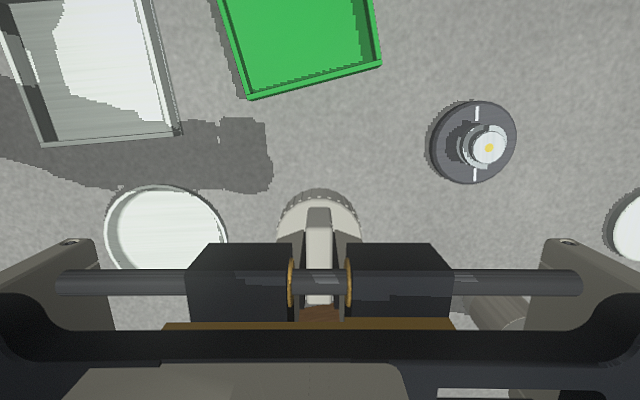

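```bash
cd pics; python3 -c "
import cv2;a=cv2.imread('raw_w9.png');cv2.imwrite('w9c.png',cv2.resize(a[95:190,425:525],None,fx=6,fy=6,interpolation=cv2.INTER_CUBIC))"
```

```text
(no output)
```

View pics/w9c.png

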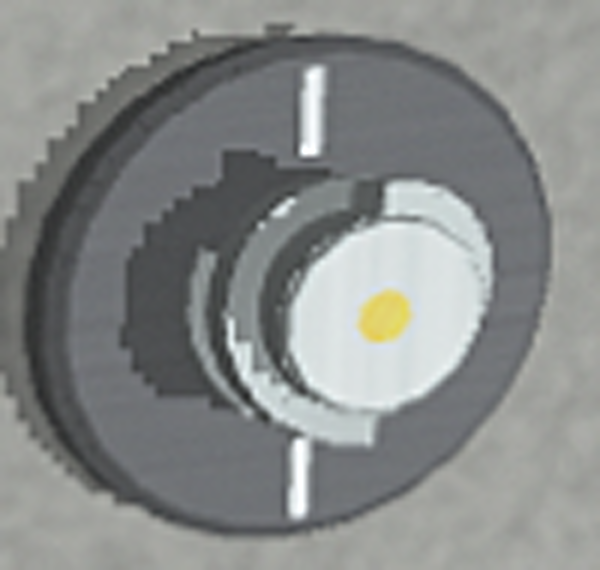

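```bash
python3 -m pendant '[[[-14,-40,0],0],[[-28,-80,0],0],[[-42,-120,0],0],[[-53,-160,0],0],[[-53,-170,0],0],[[-53,-170,0],0],[[-53,-170,0],0]]'
python3 - <<'E'
from h import *
D=[.5756,-.2831]
to([*D,.04],robot.observe()['tool_rot'][2])
save('wrist','w10.png');save('top','t10.png',(340,130,460,260),5)
E
```

```text
time: 21.03
tool_pos: [0.5747, -0.2811, 0.1471]
tool_rot: [3.134, 0.004, 3.109]
contact_force: [-0.3, 1.4, -1.5]
opening: 0.0138
shift [ -0.5  -2.7 107.1] turn 0.0 or -180.0 q6 -2.12 pos [ 0.5747 -0.2811  0.1471] yaw 3.109
```

View pics/w10.png

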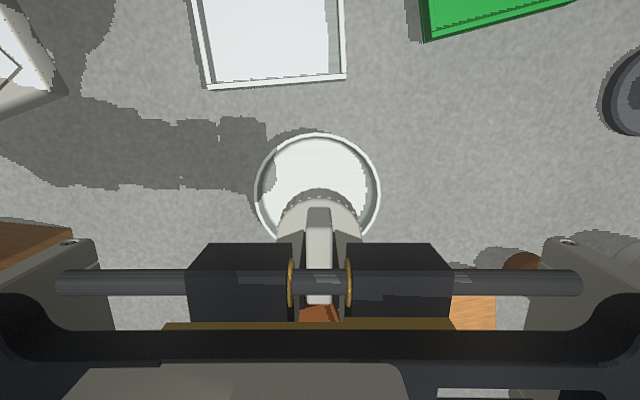

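The pin is flush at crop (385,315), so the cap went fully home and the dish is right. The dish rim spans columns 253–381 with its top edge at row 131. I'll check the centring.

```bash
python3 - <<'E'
from h import *
c=robot.calibration('wrist')
print(at(c,317.5,131.5,.02),at(c,253.5,193,.02),at(c,381,193,.02))
E
python3 -m pendant '[[[0,-2,30],0],[[0,-2,60],0],[[0,-2,80],0],[[0,-2,95],0],[[0,-2,100],0],[[0,-2,100],0],[[0,-2,100],0]]'
```

```text
[ 0.51409723 -0.27792529  0.02      ] [ 0.5746369  -0.34689171  0.02      ] [ 0.57915939 -0.2134646   0.02      ]
time: 21.72
tool_pos: [0.5761, -0.2806, 0.0488]
tool_rot: [3.135, 0.006, 3.111]
contact_force: [0.2, -0.4, -0.7]
opening: 0.0138
```

```bash
python3 -m pendant '[[[0,0,4],0],[[0,0,7],0],[[0,0,9],0],[[0,0,10],0],[[0,0,10],0]]';python3 -m pendant '[[[0,0,0.5],0],[[0,0,1],0],[[0,0,1],0]]'
```

```text
time: 22.13
tool_pos: [0.576, -0.2806, 0.0387]
tool_rot: [3.135, 0.006, 3.111]
contact_force: [0.6, -0.5, 0.7]
opening: 0.0135
time: 22.38
tool_pos: [0.5761, -0.2806, 0.0382]
tool_rot: [3.135, 0.006, 3.111]
contact_force: [-1.4, 0.0, 4.0]
opening: 0.0137
```

Contact with the floor. I'll open and retreat.

```bash
python3 -m pendant '[[[0,0,0],0],[[0,0,0],0],[[0,0,0],0],[[0,0,0],0],[[0,0,0],0]]' 0.5;python3 -m pendant '[[[0,0,-20],0],[[0,0,-50],0],[[0,0,-90],0],[[0,0,-130],0],[[0,0,-130],0],[[0,0,-130],0]]'
python3 -m pendant '[[[-40,0,-10],0],[[-70,0,-20],0],[[-70,0,-20],0],[[-70,0,-20],0]]'
python3 - <<'E'
from h import *
save('wrist','w11.png'); c=robot.calibration('wrist')
for r in robot.find_in('wrist','cap_1')+robot.find_in('wrist','dish'): u,v=r['xy'][0]*640,r['xy'][1]*400;print(r['p'],u,v,at(c,u,v,.03))
save('scene','s11.png',(100,90,460,300),2.2)
E
```

```text
time: 22.8
tool_pos: [0.576, -0.2807, 0.0381]
tool_rot: [3.135, 0.006, 3.111]
contact_force: [0.7, -0.4, 0.6]
opening: 0.042
time: 23.3
tool_pos: [0.5765, -0.2822, 0.1712]
tool_rot: [3.139, 0.011, 3.111]
contact_force: [-0.4, 0.4, -0.3]
opening: 0.0457
time: 23.63
tool_pos: [0.6469, -0.284, 0.1899]
tool_rot: [3.138, 0.01, 3.112]
contact_force: [-0.0, -0.2, -0.7]
opening: 0.046
0.79 321.472 117.39999999999999 [ 0.57279119 -0.2775217   0.03      ]
0.57 440.31999999999994 224.67999999999998 [ 0.70157377 -0.13776915  0.03      ]
0.75 300.224 131.68 [ 0.58705204 -0.30109132  0.03      ]
0.16 320.576 117.6 [ 0.57296866 -0.27849033  0.03      ]
```

View pics/w11.png

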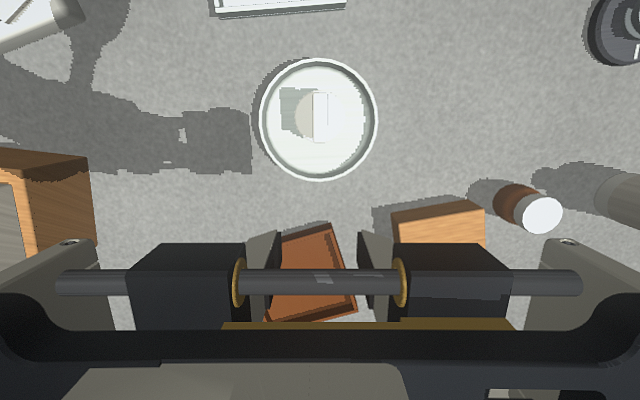

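View pics/s11.png

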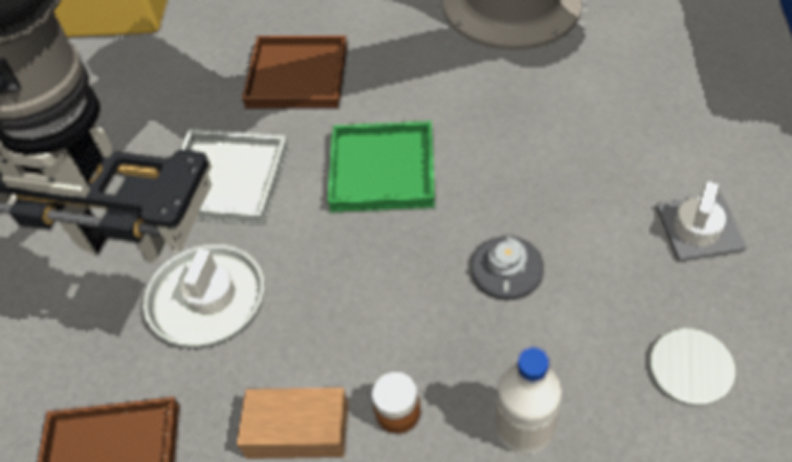

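The cap stands upright mid-dish at about (320,117). The other cap is still on the holder and the bystanders are in place. Handing in.

```bash
python3 -c "
from cell import robot
print(robot.hand_in())"
```

```text
the job is handed in; nothing more can be done
None
```

The cap from the round stand went fully home on the gauge, so I unscrewed it, set it upright in the round dish and handed the job in at about 24 s.

- **Screwing:** the rim came down to about 14 mm, 1.9 rad clockwise of the thread starts. That is slightly past the 1.8 rad given for snug. At the end about 6 N bore down through the wrist, and the turning moment had risen to about 0.15 N m.
- **Verdict on the cap:** there was no resistance at the 17.2 mm / 1.0 rad point where a faulty cap stops. Afterwards the pin looked flush with the post, so the cap is sound and belongs in the dish.
- **Last pictures:** the cap stands upright near the middle of the dish, about 6 mm from it by the camera estimate. The other cap is still on its holder, the bottle, jar and carton are undisturbed, and the gripper is clear of everything.
- **Not measured directly:** I could only infer the force on the post's top from the wrist force and turning moment. I judged it well above 4 N and below 25 N.
- **Disagreements:** the wrist camera read about 1.5 mm to one side. I corrected for that by comparing the cap's position with the gauge's. Side moments of up to about 0.6 N m showed at the wrist while the cap was snug; I put these down to a slight tool tilt. They were nearly gone once the cap was unscrewed.

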